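Sweep brick fragments into the drawer

TASK

Three broken fragments of brick were left on the wooden counter top after the crushing test. Sweep all three with the fingers over the counter's front edge into the half-open drawer, into the compartment that holds the earlier fragment and not the one with the plumb bob. Push them only, never pick them up, and leave the cored brick, the sieve cup, the ruler, the plumb bob and the drawer where they are.

Things in the scene. Friction and masses are not known exactly. Their poses are not given: they have to be found in the camera images.
- counter: low drawer unit standing fixed on the bench: birch counter top 370 mm deep (x), 700 mm wide (y), its surface 110 mm above the origin; the top is flat without a rim. Origin: below the middle of the front edge of the top, at the unit's underside; x points away from the front edge over the top, y to the left along the edge. The drawer comes out towards -x under the front edge, in the middle.
- left_compartment (a point): left (+y) compartment of the steel drawer. Point: centre of its floor, axes as the counter's. Inside 288 mm long (x), 174 mm wide (y); floor 98 mm below the counter's surface, walls 66 mm high. A 6 mm divider under the line y = 0 of the counter parts it from the right one.
- right_compartment (a point): right (-y) compartment of the same drawer, same size. Point: centre of its floor, axes as the counter's. The drawer is 130 to 160 mm out: that much of both compartments shows in front of the counter's edge. It slides along x with about 8 N of friction.
- fragment_a: fragment of red brick, a five-sided lump about 40 mm across and 24 mm high, 45 g; it tapers a little upwards. At the start it lies flat on the wooden top. Origin: its middle, 12 mm above its underside.
- fragment_b: fragment of red brick, a six-sided lump about 38 mm across and 26 mm high, 45 g; it tapers a little upwards. At the start it lies flat on the wooden top. Origin: its middle, 13 mm above its underside.
- fragment_c: fragment of red brick, a seven-sided lump about 39 mm across and 22 mm high, 45 g; it tapers a little upwards. At the start it lies flat on the wooden top. Origin: its middle, 11 mm above its underside.
- old_fragment: earlier brick fragment, 38 mm across, 24 mm high, already lying in one of the two compartments: it marks where the fragments go. Origin: its middle.
- plumb_bob: brass plumb bob, 90 mm long, 26 mm thick, lying along y in the other compartment. Origin: its underside, half way along.
- brick: whole red brick with three round cores, 215 mm (x) by 102 mm (y) by 65 mm high, 2.2 kg, lying on the counter top to one side of the fragments. Origin: centre of its underside.
- sieve_cup: grey plastic sieve cup, 78 mm across the rim, 60 mm high, 60 g, standing on the counter top to the other side. Origin: centre of its underside.
- ruler: steel ruler 200 mm (y) by 25 mm by 3 mm, lying on the counter top behind the fragments. Origin: centre of its underside.
Not all that is in view belongs to the job. Leave any green look-alike of the fragment_a alone.

How it is judged:
By the outcome, as a careful person would: the job done as asked, in the order asked, and still so for the second after the job is handed in, with the robot touching nothing.
It also fails if it takes over 67 s, if anything falls off the work surface, if the arm or the gripper's body presses on something with over 40 N, if the wrist force passes 120 N, or if a joint passes its speed limit or range.

ROBOT

A 6-joint arm with a two-finger parallel gripper is mounted at the origin on the work surface. World frame = base frame: x ahead of the robot, y to its left, z up, the work surface at z = 0. Lengths are in m, angles in rad, forces in N, time in s.
With the tool pointing down it reaches from about 0.3 to 0.95 m from the base axis. Payload 3.1 kg.
Tool frame: the origin (TCP) lies on the centre line of the jaws, within the pads' length; the fingertips stand 14 mm ahead of it and the grasp point (between the pads) lies 5 mm behind it (arm.tip_extent is the z of the fingertips in the tool frame, in m); z points along the fingers, y is the line along which they close (so a half turn about z gives the same grasp; the last joint's range is limited). The gripper opens to 85 mm and grips with 20 to 120 N. Pads are 22 mm wide; open, the fingers measure 114 mm over their backs; the gripper's body (76 mm by 85 mm) begins 54 mm behind the grasp point. The pads swing forward as they close: fully open they stand 13 mm farther back than shut.
Start: joints at [-1.392, 0.308, 1.634, -0, 1.2, -0.07], TCP at [0.154, -0.606, 0.245] pointing down, gripper open.
Joint ranges: [-3.06, 3.06], [-0.79, 1.96], [0.05, 2.63], [-1.19, 4.34], [0.05, 2.64], [-2.94, 2.94]. Speed limits (rad/s): [2.79, 2.79, 3.14, 3.14, 3.14, 3.14].

INTERFACE

Orientations are given as [roll, pitch, yaw] about the fixed x, y, z axes, in that order (R = Rz(yaw) Ry(pitch) Rx(roll)).
In Python, from workcell import arm, cams gives the robot as it stands.
- The arm moves only by the tool drive_tool, never from a script. Its argument "increments" is one flat list of numbers, 5 for each row, row after row: the opening, from 0 (shut) to 1 (fully open), then the shift along the tool's x, y, z in mm, then the turn about the tool's z in degrees. A call has 1 to 20 rows; each row is the pose to reach, as a shift and turn from the pose commanded when the call began, along the tool's axes at that moment; what a row does not reach only later rows make up. A row lasts 1/10 s, in which the tool goes at most 50 mm and 8.59 degrees, less where a joint would pass 70% of its speed; a pose out of reach is approached as far as the arm can. A call with a gripper value outside its range is refused whole. The fingers move at their own pace and stop on an object; the grip force is fixed at half the most. Time passes only in rows, so rows that repeat a pose let the fingers close. It gives the time, the measured TCP pose, the force, the opening and the grip force at its end, in the units of the state.
- arm.read_state(): the state, without advancing time (a new reading comes with each control period).
- cams.capture(name): name is "scene" or "top" or "wrist"; returns a dict with "image" (480x640x3 uint8, red, green, blue), "mtx" (3x3 intrinsics, pixels), "position" and "attitude" of the camera in the world; the wrist camera has in their place "tool_from_camera" (4x4, takes a point from camera to tool coordinates, whose origin is the TCP and whose axes are the flange's). Camera axes: x right, y down, z forward; pixel columns grow to the right and rows downward; lengths in m; the calibration is good to about 2 mm. A picture is of the moment at which its call begins: read the wrist's pose just before it. There is no depth.
- arm.finish_job(): hands the job in; it is judged then, once.
The state is a dict: "time": time; "qpos": joint angles; "dq": joint speeds; "joint_efforts": joint torques, N m; "tcp_pos": TCP position; "ee_rot": TCP orientation; "wrist_force": force on the tool from outside, world axes, zero at the start; "torque": the same for the moment, N m; "gripper_width": finger opening in m; "grasp_force": force on a finger pad.
Only numpy, scipy, OpenCV 4.12 (cv2) and the standard library are available. Lean on these libraries where they do the work, as an engineer would, in place of code of your own. Each camera call takes 0.05 s, during which the arm holds its last target. There are 200 camera calls.

## Working session

There is one attempt and no reset: what is moved stays moved. The work goes in short steps, Python scripts to look and compute and a tool call to move; the robot and the scene stay as the last step left them, time stands still between calls to the robot, and variables do not carry over. Pictures are saved under pics/ and viewed, at most 10 in all, crops included, and the job is handed in when it is done.

Besides the shell and the picture viewer there is one more tool, called after "Call:" as a command line: name --argument value ..., lists and objects as JSON in quotes. drive_tool: Moves the arm, as the interface text tells. Its arguments: {"type":"object","properties":{"increments":{"type":"array","items":{"type":"number"}}},"required":["increments"]}

```bash
mkdir -p pics; python3 - <<'E'
from workcell import arm,cams
import cv2,numpy as np
np.set_printoptions(precision=4,suppress=True)
s=arm.read_state();print(s['time'],s['tcp_pos'],s['ee_rot'],arm.tip_extent)
for n in('top','scene'):
    c=cams.capture(n);cv2.imwrite(f'pics/{n}0.png',c['image'][...,::-1]);np.savez(f'pics/{n}0.npz',**c)
    print(n,c['mtx'],c['position'],c['attitude'])
E
```

```text
0.0 [ 0.1537 -0.605   0.244 ] [-3.1393 -0.0002  0.2488] 0.014
top [[532.1138   0.     326.9685]
 [  0.     532.1138 238.8509]
 [  0.       0.       1.    ]] [ 0.4712 -0.0558  1.0509] [-3.0329  0.0178 -1.5987]
scene [[536.6232   0.     318.0823]
 [  0.     536.6232 230.4971]
 [  0.       0.       1.    ]] [ 0.9951 -0.6663  0.876 ] [-2.3478  0.0072  0.6055]
```

View pics/top0.png

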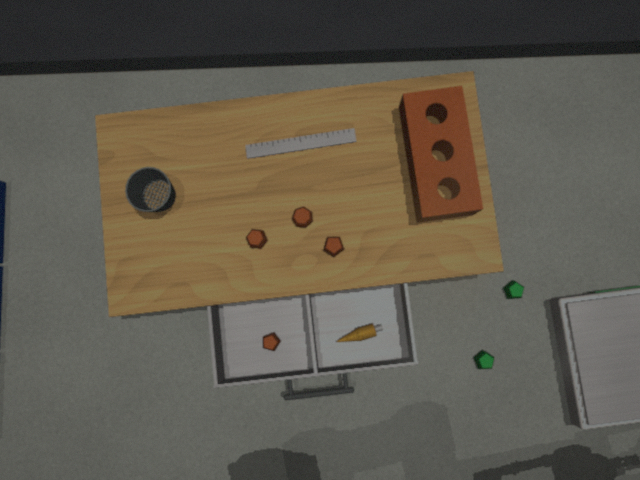

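View pics/scene0.png

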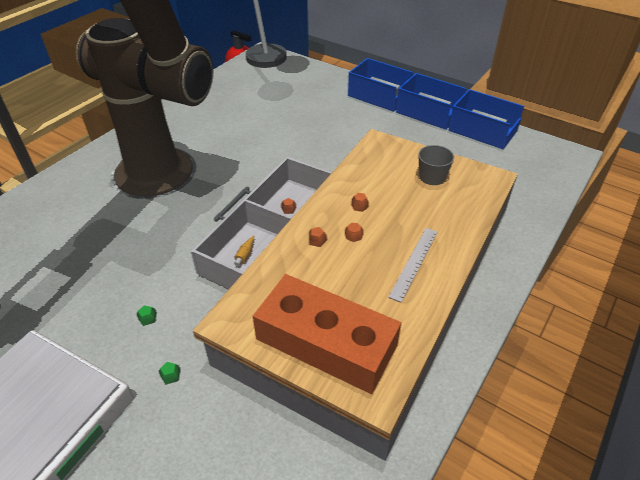

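The top view shows the counter's front edge running from (110,315) to (503,271). The fragments are at about (256,239), (302,216) and (333,246). The old fragment, at (271,342), is in the left compartment, and the bob is in the right one.

```bash
cat >h.py <<'E'
import numpy as np,cv2
from scipy.spatial.transform import Rotation as R
def ray(c,uv,z):
    uv=np.atleast_2d(np.float64(uv));d=np.c_[uv,np.ones(len(uv))]@np.linalg.inv(c['mtx']).T
    d=d@R.from_euler('xyz',c['attitude']).as_matrix().T
    p=c['position'];return p+d*((z-p[2])/d[:,2])[:,None]
def reds(c,lo=150,hi=1500):
    im=c['image'];h=cv2.cvtColor(im,cv2.COLOR_RGB2HSV)
    m=(((h[...,0]<9)|(h[...,0]>174))&(h[...,1]>140)&(h[...,2]>60)).astype(np.uint8)
    m=cv2.morphologyEx(m,cv2.MORPH_OPEN,np.ones((3,3)))
    n,l,st,ce=cv2.connectedComponentsWithStats(m)
    return [(ce[i],st[i]) for i in range(1,n) if lo<st[i][4]<hi]
E
python3 - <<'E'
from h import *
np.set_printoptions(precision=4,suppress=True)
c=dict(np.load('pics/top0.npz'));s=dict(np.load('pics/scene0.npz'))
P=ray(c,[(110,315),(503,271),(473,72),(97,115)],.11);print(P)
FL,FR=P[0],P[1]; O=(FL+FR)/2; y=(FL-FR)[:2];print('w',np.linalg.norm(y),np.linalg.norm((P[3]-P[0])[:2]));y/=np.linalg.norm(y)
x=np.array([y[1],-y[0]]);print('O',O,'yaw',np.degrees(np.arctan2(x[1],x[0])))
f=lambda p:np.c_[(p[:,:2]-O[:2])@x,(p[:,:2]-O[:2])@y]*1000
print('scene frags')
for n,k in(('top',c),('scene',s)):
  for ce,st in reds(k,60): 
    p=ray(k,ce,.121);print(n,ce,st,p[0],f(p))
print('divider/rim',f(ray(c,[(309,296),(316,372),(209,307),(405,286),(218,383),(414,361)],.078)))
print('rulers',f(ray(c,[(247,157),(355,140)],.113)),'brick',f(ray(c,[(421,219),(480,210),(402,97)],.175)))
E
```

```text
[[ 0.4507  0.3445  0.11  ]
 [ 0.5083 -0.3495  0.11  ]
 [ 0.8738 -0.3181  0.11  ]
 [ 0.8161  0.3747  0.11  ]]
w 0.696469567196838 0.366689448943819
O [ 0.4795 -0.0025  0.11  ] yaw 4.747775456914207
scene frags
scene [234.3856  51.902 ] [226  46  21  14 153] [-0.0976  0.4556  0.121 ] [[-537.1499  504.2483]]
divider/rim [[  -5.4724   -2.9115]
 [-141.442    -0.9145]
 [  -5.1259  180.3659]
 [  -6.8103 -178.3519]
 [-141.6357  175.9593]
 [-141.2487 -177.4298]]
rulers [[ 255.198    80.1169]
 [ 263.94   -117.4072]] brick [[  99.4489 -206.067 ]
 [ 103.3607 -304.8838]
 [ 311.0018 -201.2007]]
```

```bash
cat >>h.py <<'E'
O=np.array([.4795,-.0025]);a=np.radians(4.75);X=np.array([np.cos(a),np.sin(a)]);Y=np.array([-X[1],X[0]])
f=lambda p:np.c_[(p[:,:2]-O)@X,(p[:,:2]-O)@Y]*1000
def frags(c,seeds,z,r=22):
    h=cv2.cvtColor(c['image'],cv2.COLOR_RGB2HSV)
    for u,v in seeds:
        H,S=h[v,u,:2].astype(int)
        m=((abs(h[...,0].astype(int)-H)<=3)&(h[...,1]>S-45)).astype(np.uint8);w=np.zeros_like(m);w[v-r:v+r,u-r:u+r]=1
        q=cv2.moments(m*w,True);ce=(q['m10']/q['m00'],q['m01']/q['m00'])
        p=ray(c,ce,z);print((H,S),np.round(ce,1),q['m00'],p[0].round(4),f(p).round(1))
E
python3 - <<'E'
from h import *
c=dict(np.load('pics/top0.npz'));s=dict(np.load('pics/scene0.npz'))
frags(c,[(256,239),(302,216),(333,246)],.123);frags(c,[(271,342)],.026)
frags(s,[(360,202),(354,232),(317,236)],.122)
E
```

```text
(np.int64(10), np.int64(166)) [256.1 238.4] 271.0 [0.5775 0.0824 0.123 ] [[104.6  76.5]]
(np.int64(9), np.int64(166)) [301.9 216.6] 275.0 [0.6136 0.001  0.123 ] [[133.9  -7.6]]
(np.int64(10), np.int64(167)) [333.  245.3] 263.0 [ 0.5612 -0.0524  0.123 ] [[ 77.3 -56.5]]
(np.int64(11), np.int64(174)) [270.5 341.6] 181.0 [0.3903 0.0721 0.026 ] [[-82.7  81.7]]
(np.int64(10), np.int64(173)) [359.2 202.5] 252.0 [0.578  0.0797 0.122 ] [[105.   73.8]]
(np.int64(10), np.int64(177)) [353.7 231.1] 281.0 [ 6.141e-01 -1.000e-04  1.220e-01] [[134.4  -8.7]]
(np.int64(10), np.int64(180)) [316.7 236.7] 279.0 [ 0.562  -0.0547  0.122 ] [[ 77.9 -58.9]]
```

```bash
cat >>h.py <<'E'
def go(*W):
    "rows: counter x,y (mm), tip height over the counter (mm), tool yaw from counter (deg)"
    from workcell import arm
    s=arm.read_state();r=R.from_euler('xyz',s['ee_rot']);t=s['tcp_pos']
    print('t',s['time'],'at',f(np.atleast_2d(t)).round(1),'tip h',round((t[2]-.124)*1e3,1),'F',np.round(s['wrist_force'],1),s['gripper_width'])
    for x,y,h,w in W:
        p=np.r_[O+X*x/1e3+Y*y/1e3,.124+h/1e3]
        print((x,y,h,w),(r.inv().apply(p-t)*1e3).round(1),round(np.degrees(s['ee_rot'][2])-4.75-w,1))
E
python3 -c "
from h import *
go((150,75,60,0))"
```

```text
t 0.1 at [[-374.5 -573.5]] tip h 120.1 F [-0.1 -0.  -0. ] 0.0855104608089623
(150, 75, 60, 0) [ 624.4 -552.9   61.4] 9.5
```

Call:
drive_tool --increments '[0.24,624,-553,20,9.5,0.24,624,-553,20,9.5,0.24,624,-553,20,9.5,0.24,624,-553,20,9.5,0.24,624,-553,20,9.5,0.24,624,-553,20,9.5,0.24,624,-553,20,9.5,0.24,624,-553,20,9.5,0.24,624,-553,20,9.5,0.24,624,-553,20,9.5,0.24,624,-553,20,9.5,0.24,624,-553,20,9.5,0.24,624,-553,20,9.5,0.24,624,-553,20,9.5,0.24,624,-553,20,9.5,0.24,624,-553,20,9.5,0.24,624,-553,20,9.5,0.24,624,-553,20,9.5,0.24,624,-553,61,9.5,0.24,624,-553,61,9.5]'

```text
time: 2.1
tcp_pos: [0.6175, 0.0833, 0.1783]
ee_rot: [3.141, 0.013, 0.083]
wrist_force: [-1.3, -0.8, -1.0]
gripper_width: 0.0202
grasp_force: 0.0
```

```bash
python3 -c "
from h import *
go((150,75,7,0),(-20,75,7,0))
from workcell import cams
c=cams.capture('wrist');cv2.imwrite('pics/w1.png',c['image'][...,::-1])"
```

```text
t 2.1 at [[144.6  74.1]] tip h 54.3 F [-1.3 -0.8 -1. ] 0.02022808547484103
(150, 75, 7, 0) [ 6.  -0.9 47.2] 0.0
(-20, 75, 7, 0) [-164.    -1.    49.4] 0.0
```

View pics/w1.png

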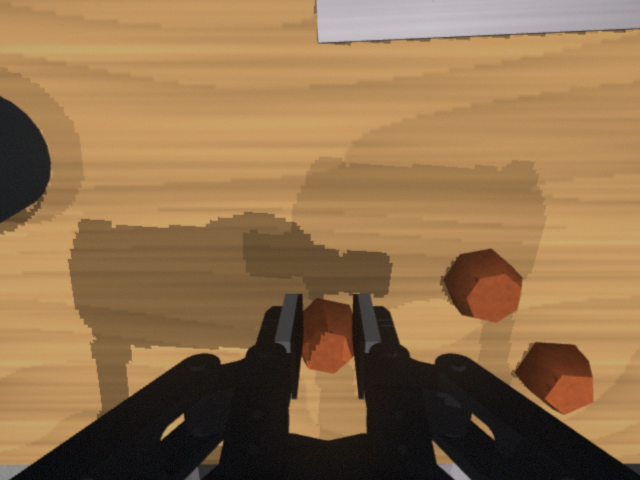

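The wrist view shows the left fragment centred on the fingers at (328,335). The other two are to the right, at (484,285) and (556,377), clear of the path.

Call:
drive_tool --increments '[0.24,0,0,30,0,0.24,0,0,53,0,0.24,0,0,53,0,0.24,-15,0,53,0,0.24,-28,0,53,0,0.24,-40,0,53,0,0.24,-52,0,53,0,0.24,-64,0,53,0,0.24,-76,0,53,0,0.24,-88,0,53,0,0.24,-100,0,53,0,0.24,-112,0,53,0,0.24,-122,0,53,0,0.24,-132,0,53,0,0.24,-142,0,53,0,0.24,-152,0,53,0,0.24,-160,0,53,0,0.24,-166,0,53,0,0.24,-168,0,53,0,0.24,-168,0,0,0]'

```text
time: 4.15
tcp_pos: [0.4488, 0.0695, 0.1754]
ee_rot: [-3.141, 0.016, 0.083]
wrist_force: [0.6, 0.7, 0.7]
gripper_width: 0.02
grasp_force: 0.0
```

```bash
python3 -c "
from h import *
go((170,-26,60,-27),(-15,68,7,-27))
from workcell import cams
c=cams.capture('top');cv2.imwrite('pics/t2.png',c['image'][200:420,180:440,::-1].repeat(2,0).repeat(2,1))
c=cams.capture('scene');cv2.imwrite('pics/s2.png',c['image'][100:340,150:450,::-1].repeat(2,0).repeat(2,1))
"
```

```text
t 4.15 at [[-24.7  74.3]] tip h 51.4 F [0.6 0.7 0.7] 0.020043346323666254
(170, -26, 60, -27) [194.5 100.3 -11.9] 27.0
(-15, 68, 7, -27) [10.4  6.3 44.2] 27.0
```

View pics/s2.png

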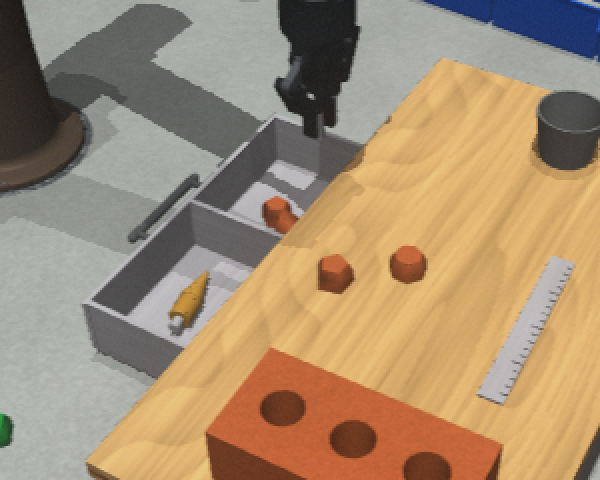

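Fragment 1 is in the left compartment beside the old one (275,215 in the crop), and the other two haven't moved. The middle one is next, pushed diagonally.

Call:
drive_tool --increments '[0.24,48,26,0,8,0.24,90,50,0,16,0.24,130,72,0,24,0.24,170,94,0,30,0.24,188,104,0,30,0.24,188,104,0,30,0.24,188,104,0,30,0.24,188,104,0,30]'

```text
time: 5.05
tcp_pos: [0.6496, -0.0175, 0.1806]
ee_rot: [3.141, 0.002, -0.44]
wrist_force: [0.0, 0.4, -0.1]
gripper_width: 0.0201
grasp_force: 0.0
```

```bash
python3 -c "
from h import *
go((170,-29,7,-30),(-12,76,7,-30))"
```

```text
t 5.05 at [[168.2 -29. ]] tip h 56.6 F [ 0.   0.4 -0.1] 0.020123151926377293
(170, -29, 7, -30) [ 1.6 -0.9 49.6] 0.0
(-12, 76, 7, -30) [-208.5   -0.9   50.1] 0.0
```

Call:
drive_tool --increments '[0.24,2,-1,30,0,0.24,2,-1,50,0,0.24,2,-1,50,0,0.24,-15,-1,50,0,0.24,-30,-1,50,0,0.24,-43,-1,50,0,0.24,-56,-1,50,0,0.24,-69,-1,50,0,0.24,-82,-1,50,0,0.24,-95,-1,50,0,0.24,-108,-1,50,0,0.24,-121,-1,50,0,0.24,-134,-1,50,0,0.24,-147,-1,50,0,0.24,-158,-1,50,0,0.24,-169,-1,50,0,0.24,-180,-1,50,0,0.24,-191,-1,50,0,0.24,-202,-1,50,0,0.24,-209,-1,50,0]'

```text
time: 7.05
tcp_pos: [0.4608, 0.0723, 0.1309]
ee_rot: [3.141, 0.001, -0.44]
wrist_force: [-0.8, -0.1, -0.6]
gripper_width: 0.0206
grasp_force: 0.0
```

Call:
drive_tool --increments '[0.24,-4,0,0,0,0.24,-4,0,-45,0,0.24,-4,0,-55,0,0.24,-4,0,-55,0]'

```text
time: 7.45
tcp_pos: [0.4611, 0.0738, 0.1887]
ee_rot: [-3.139, -0.005, -0.441]
wrist_force: [-0.5, -0.4, 0.1]
gripper_width: 0.0204
grasp_force: 0.0
```

```bash
python3 -c "
from h import *
go((78,-105,60,-90),(78,-105,60,90))
from workcell import cams
c=cams.capture('scene');cv2.imwrite('pics/s3.png',c['image'][100:340,150:450,::-1].repeat(2,0).repeat(2,1))
frags(c,[(317,236)],.122)
print(R.from_euler('x',0) and __import__('workcell').arm.read_state()['qpos'])
"
```

```text
t 7.45 at [[-12.   77.6]] tip h 64.7 F [-0.5 -0.4  0.1] 0.02036929513893432
(78, -105, 60, -90) [169.2 113.1   5.3] 60.0
(78, -105, 60, 90) [169.2 113.1   5.3] -120.0
(np.int64(10), np.int64(178)) [316.7 236.7] 277.0 [ 0.562  -0.0547  0.122 ] [[ 77.9 -58.9]]
[6.53361115e-02 6.62166710e-02 2.05096958e+00 8.12759735e-06
 1.02182163e+00 2.07679085e+00]
```

View pics/s3.png

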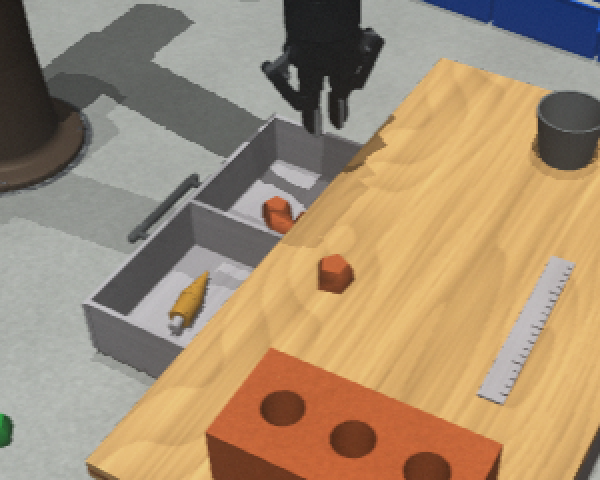

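Two fragments are down in the left compartment. The last one is still at counter (78,-58). I'll push it to +y first, with the tool turned to 90°.

Call:
drive_tool --increments '[0.24,35,23,0,-8,0.24,70,45,0,-16,0.24,100,65,0,-24,0.24,130,84,0,-32,0.24,150,97,0,-40,0.24,166,108,0,-48,0.24,166,108,0,-56,0.24,166,108,0,-64,0.24,166,108,0,-72,0.24,166,108,0,-80,0.24,166,108,0,-88,0.24,166,108,0,-96,0.24,166,108,0,-104,0.24,166,108,0,-112,0.24,166,108,0,-120,0.24,166,108,0,-120,0.24,166,108,0,-120,0.24,166,108,0,-120]'

```text
time: 9.3
tcp_pos: [0.5624, -0.0948, 0.1854]
ee_rot: [-3.14, -0.0, 1.652]
wrist_force: [0.3, -0.1, 0.0]
gripper_width: 0.0203
grasp_force: 0.0
```

```bash
python3 -c "
from h import *
go((78,-99,7,90),(78,35,7,90))"
```

```text
t 9.3 at [[ 75.  -98.8]] tip h 61.4 F [ 0.3 -0.1  0. ] 0.020328470232662915
(78, -99, 7, 90) [-0.2  3.1 54.4] -0.1
(78, 35, 7, 90) [133.8   2.8  54.5] -0.1
```

Call:
drive_tool --increments '[0.24,0,3,30,0,0.24,0,3,54,0,0.24,0,3,54,0,0.24,12,3,54,0,0.24,24,3,54,0,0.24,36,3,54,0,0.24,48,3,54,0,0.24,60,3,54,0,0.24,72,3,54,0,0.24,84,3,54,0,0.24,96,3,54,0,0.24,108,3,54,0,0.24,118,3,54,0,0.24,126,3,54,0,0.24,132,3,54,0,0.24,137,3,54,0,0.24,137,3,54,0,0.24,125,3,54,0,0.24,120,3,10,0,0.24,120,3,-6,0]'

```text
time: 11.3
tcp_pos: [0.5577, 0.0232, 0.1949]
ee_rot: [3.138, 0.001, 1.652]
wrist_force: [0.7, -0.6, 0.7]
gripper_width: 0.0205
grasp_force: 0.0
```

Call:
drive_tool --increments '[0.24,0,-35,0,8,0.24,10,-60,0,16,0.24,25,-65,0,24,0.24,45,-65,0,32,0.24,48,-65,0,40,0.24,48,-65,0,48,0.24,48,-65,0,56,0.24,48,-65,0,64,0.24,48,-65,0,72,0.24,48,-65,0,80,0.24,48,-65,0,88,0.24,48,-65,0,90,0.24,48,-65,0,90,0.24,48,-65,0,90]'

```text
time: 12.7
tcp_pos: [0.4872, 0.0667, 0.1922]
ee_rot: [3.141, 0.0, 0.083]
wrist_force: [0.5, -0.9, 0.3]
gripper_width: 0.0205
grasp_force: 0.0
```

```bash
python3 -c "
from h import *
from workcell import cams
go((125,68,7,0))
c=cams.capture('scene');cv2.imwrite('pics/s4.png',c['image'][100:340,150:450,::-1].repeat(2,0).repeat(2,1));np.savez('pics/s4.npz',**c)
"
```

```text
t 12.7 at [[13.4 68.3]] tip h 68.2 F [ 0.5 -0.9  0.3] 0.020459628520620336
(125, 68, 7, 0) [111.6   0.3  61.2] 0.0
```

View pics/s4.png

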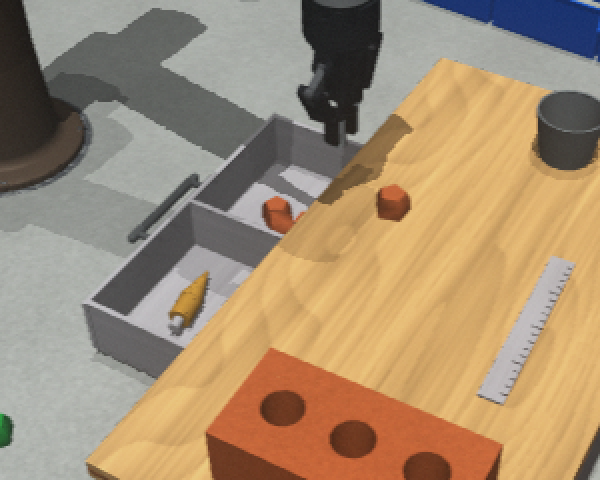

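The fragment now sits at about (393,203) in the crop. My reposition went to the edge side, but at a safe height, so nothing was touched.

```bash
python3 -c "
from h import *
c=dict(np.load('pics/s4.npz'));frags(c,[(346,201)],.122)
go((122,66,68,0))"
```

```text
(np.int64(10), np.int64(173)) [345.9 201.1] 242.0 [0.5524 0.0675 0.122 ] [[78.4 63.8]]
t 12.75 at [[13.4 68.5]] tip h 68.2 F [ 0.1 -0.4 -0.6] 0.02037158748914588
(122, 66, 68, 0) [108.6   2.5   0.2] 0.0
```

Call:
drive_tool --increments '[0.24,45,3,0,0,0.24,90,3,0,0,0.24,112,3,0,0,0.24,112,3,0,0,0.24,112,3,35,0,0.24,112,3,61,0,0.24,112,3,61,0,0.24,98,3,61,0,0.24,86,3,61,0,0.24,74,3,61,0,0.24,62,3,61,0,0.24,50,3,61,0,0.24,38,3,61,0,0.24,27,3,61,0,0.24,16,3,61,0,0.24,5,3,61,0,0.24,-6,3,61,0,0.24,-16,3,61,0,0.24,-25,3,61,0,0.24,-25,3,61,0]'

```text
time: 14.75
tcp_pos: [0.4606, 0.0623, 0.1308]
ee_rot: [-3.141, 0.002, 0.083]
wrist_force: [-0.4, -0.0, -0.2]
gripper_width: 0.0207
grasp_force: 0.0
```

Call:
drive_tool --increments '[0.24,0,0,-45,0,0.24,0,0,-90,0,0.24,10,-50,-100,0,0.24,40,-90,-100,0,0.24,80,-120,-100,0,0.24,120,-140,-100,0,0.24,150,-150,-100,0,0.24,150,-150,-100,0,0.24,150,-150,-100,0,0.24,150,-150,-100,0]'

```text
time: 15.75
tcp_pos: [0.5985, 0.2237, 0.2307]
ee_rot: [3.141, 0.002, 0.083]
wrist_force: [-1.2, -0.6, -1.1]
gripper_width: 0.0204
grasp_force: 0.0
```

```bash
python3 -c "
from h import *
from workcell import cams
go()
A=[cams.capture(n)['image'] for n in('top','scene')]
cv2.imwrite('pics/end.png',np.hstack([A[0][60:420,90:490],A[1][100:460,150:550]])[...,::-1])
"
```

```text
t 15.75 at [[137.3 215.6]] tip h 106.7 F [-1.2 -0.6 -1.1] 0.02042073401471888
```

View pics/end.png

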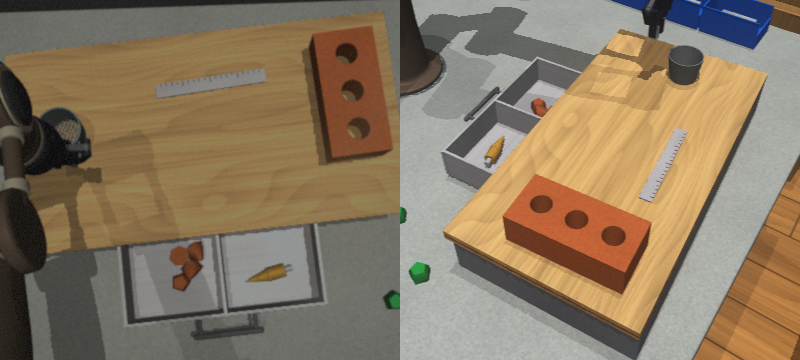

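The final view shows four fragments in the left compartment, at about (187,265) in the top half. The bob, brick, ruler, cup and drawer haven't moved.

```bash
python3 -c "
from workcell import arm
print(arm.finish_job())"
```

```text
the job is handed in; nothing more can be done
None
```

All three fragments were pushed over the front edge into the left compartment with the earlier fragment, nothing else visibly moved in the last camera views, and the job was handed in at about 16 s.

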